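# Tug, free and hold open the cover of a press control box

### The job

The fitter needs to get at the valves in the heat press's control box. First, with the black wing of the quarter-turn catch left as it is, tug the yellow cover up a little by its bow handle to learn whether the catch is holding it; if it is caught, ease off and turn the wing anticlockwise (seen from above) until the catch is clear. Then lift the cover by its handle to about 55 degrees and finish while still holding it there, since it has no stay and falls shut if let go; do not fling it or let it drop, and leave the other things on the bench where they are.

Things in the scene. Friction and masses are not known exactly. Their poses are not given: they have to be found in the camera images.
- control_box: Dark grey sheet-steel control box, 200 (x) by 300 (y) by 120 mm high, bolted to the bench. Origin: centre of its underside; x points from its front (handle side, towards the robot) to its hinge side, z up. Its flat yellow top cover, 208 by 308 mm, has a 22 mm skirt and its top at 123 mm above the bench when shut.
- cover (a joint): Angle of the cover about its hinge (rad): 0 shut, positive opens upwards (the front edge rises), stop at 1.40. The hinge runs parallel to the box's y along the rear top edge. The cover weighs 0.6 to 0.95 kg, swings freely, has no stay and falls shut from any angle. When the catch holds it, it still lifts about 0.02 to 0.03 rad (5 to 7 mm at the handle) and then stops hard; a free cover needs only 3 to 5 N at the handle and goes on rising.
- handle (a point): Middle of the bow handle's bar on the cover's front skirt: round steel bar 10 mm in diameter and about 105 mm long, parallel to the box's y, 52 mm out in front of the skirt with open space between and below (112 mm above the bench when shut; in the box frame at x -156, y +65, z +110 mm). The bar can be gripped from above and pivots in the grip as the cover rises. Moves with the cover; its axes are the cover's (the box's axes when shut).
- hinge (a point): Point on the hinge line midway along it (box frame x +100, y 0, z +120 mm), 256 mm behind the handle bar. Turns with the cover.
- latch (a joint): Angle of the catch's black wing relative to the cover (rad): 0 wing parallel to the box's front edge, growing anticlockwise seen from above, stop at 1.50 (wing across the front edge). It starts anywhere from 0.2 to 1.35 and stays where it is put (light friction, about 0.07 N m). A steel tongue below the cover turns with it and hooks under an adjustable strike that cannot be seen: the tongue comes clear at some angle between 0.7 and 1.25 that differs each time, always by 1.3.
- wing (a point): Centre of the black plastic wing of the catch, on its turning axis, 21 mm above the cover's top: a bar 60 mm long, 10 mm thick and 22 mm tall (top 32 mm above the cover) on a 36 mm disc. A white mark on its top lies near one end. The axis stands in the box frame at x -45, y -70 mm. Its axes turn with the wing: y along the bar, x across it, z up the axis.
- wing_end (a point): End of the wing that carries the white mark, 30 mm from the turning axis (at latch angle 0 it points to the box's +y).
- ink_tub: Bystander: white ink tub with red lid, 80 mm wide, 95 mm high, right of the box. Origin: centre of underside.
- tape_roll: Bystander: orange tape roll lying flat, 100 mm across, 25 mm high, left of the box. Origin: centre of underside.
- screwdriver: Bystander: blue-handled screwdriver lying on the bench behind the box. Origin: at its middle, underside.
- squeegee: Bystander: wooden squeegee with green blade lying flat, 250 by 90 by 24 mm, to the right. Origin: underside of the wooden part.
- spatula: Bystander: ink spatula lying flat to the left. Origin: at its middle, underside.
- mug: Bystander: blue mug 80 mm wide, 90 mm high, in front of the box on the right. Origin: centre of underside.
- spray_can: Bystander: bare aluminium spray can 60 mm wide, 130 mm high, in front of the box on the left. Origin: centre of underside.

How it is judged:
By the outcome, as a careful person would: the job done as asked, in the order asked, and still so for the second after the job is handed in, while the arm keeps its last pose, push and grip.
It also fails if it takes over 58 s, if anything falls off the work surface, if the arm or the gripper's body presses on something with over 40 N, if the wrist force passes 120 N, or if a joint passes its speed limit or range.

### The arm

A 6-joint arm with a two-finger parallel gripper is mounted at the origin on the work surface. World frame = base frame: x ahead of the robot, y to its left, z up, the work surface at z = 0. Lengths are in mm, angles in rad, forces in N, time in s.
With the tool pointing down it reaches from about 400 to 925 mm from the base axis. Payload 12.5 kg.
Tool frame: the origin (TCP) lies at the very end of the fingers, on their centre line; the grasp point (between the pads) lies 19 mm behind it (env.grasp_offset is the distance from the TCP to the grasp point, in mm); z points along the fingers, y is the direction in which the jaws open and shut (so a half turn about z gives the same grasp; the last joint's range is limited). The gripper opens to 95 mm and grips with 3 to 60 N. Pads are 20 mm wide; open, the fingers measure 119 mm over their backs; the gripper's body (75 mm by 180 mm) begins 59 mm behind the grasp point.
Start: joints at [-1.27, 0.491, 1.559, -0, 1.092, -0.106], TCP at [247.319, -574.003, 214.661] pointing down, gripper open.
Joint ranges: [-3.1, 3.1], [-0.84, 2.19], [0.05, 2.79], [-1.13, 4.28], [0.06, 2.93], [-2.69, 2.69]. Speed limits (rad/s): [2.22, 2.22, 2.79, 3.14, 3.14, 3.14].

### API

Orientations are given as [roll, pitch, yaw] about the fixed x, y, z axes, in that order (R = Rz(yaw) Ry(pitch) Rx(roll)).
In Python, from cell import env gives the robot as it stands. The module is installed in compiled form; this text tells all that it offers.
- The arm moves only by the shell command python3 -m pendant 'ROWS'. ROWS is JSON, one flat list of numbers, 5 for each row, row after row: the shift along the tool's x, y, z as a fraction of full scale, then the turn about the tool's z as a fraction of full scale, then the gripper's target within -1 to 1 (shut at 1, half-way at 0, fully open at -1). In form: [x, y, z, turn, grip, x, y, z, turn, grip, ...]. A call has 1 to 10 rows; each row shifts and turns the commanded pose from where the row before left it, along the tool's axes as they then stand; what a row does not reach is not made up. Full scale, the value 1, is 0.4 m for a shift and 180 degrees for a turn. A row lasts 1/8 s, in which the tool goes at most 62.5 mm and 10.7 degrees, less where a joint would pass 70% of its speed; a pose out of reach is approached as far as the arm can. A call with a number of a shift or a turn outside -1 to 1 is refused whole. A call with a gripper value outside its range is refused whole. The fingers move at their own pace and stop on an object; the grip force is fixed at half the most. Time passes only in rows, so rows that do not move let the fingers close. It gives the time, the measured TCP pose, the force and the opening at its end, in the units of the state.
- env.state(): the state, without advancing time (a new reading comes with each control period).
- env.read_camera(name): name is "scene" or "top"; returns the picture (480x640x3 uint8, red, green, blue); there is no depth.
- env.camera_model(name): a dict with "fx", "fy", "cx", "cy" (pixels), "k1" (the pictures are not rectified: a ray, as slopes to the right and down, at radius r is drawn at 1 + k1 r^2 times it, then the intrinsics apply), "view" (4x4, takes a point from world to camera coordinates). Camera axes: x right, y down, z forward; pixel columns grow to the right and rows downward; lengths in mm; the calibration is good to about 2 mm. A picture is of the moment at which its call begins. camera_model takes no time and is no camera call.
- env.job_done(): hands the job in, once; it reports no verdict.
Trained networks look in the newest picture that a camera, given by its name, has taken for a name from the list of things; names that differ only in an ending like _2 or _b are one class to them, and where a whole thing is asked for, a point or a joint stands for the part that bears it (a point fixed in the world has none). Each returns a list of dicts, best first, with "confidence" (0 to 1); they miss things now and then, are a little off and sometimes report something else, mostly with a low value. They report only what shows in the picture. A call takes as long as a camera call.
- env.masks_of(thing, camera): "region" (480x640 bool, what is visible of it).
- env.landmark_of(thing, camera): "xyz" ([x, y, z] in mm, in world coordinates, good to about 4 mm: a listed point, or the origin of a listed thing).
The state is a dict: "t": time; "joints": joint angles; "qvel": joint speeds; "tau": joint torques, N m; "eef_pos": TCP position; "tcp_rot": TCP orientation; "ft_force": force on the tool from outside, world axes, zero at the start; "moment": the same for the moment, N m; "opening": opening from 0.0 (shut) to 1.0 (fully open).
Only numpy, scipy, OpenCV 4.12 (cv2) and the standard library are available. Lean on these libraries where they do the work, as an engineer would, in place of code of your own. Each camera call takes 0.05 s, during which the arm holds its last target.

## Working session

There is one attempt and no reset: what is moved stays moved. The work goes in short steps, Python scripts to look and compute and a shell command to move; the robot and the scene stay as the last step left them, time stands still between calls to the robot, and variables do not carry over. Pictures are saved under pics/ and viewed, and the job is handed in when it is done.

```bash
mkdir -p pics; python3 - <<'E'
from cell import env
import cv2
for c in("scene","top"):
    cv2.imwrite(f"pics/{c}0.png",env.read_camera(c)[:,:,::-1])
    for n in("handle","hinge","wing","wing_end","control_box"):
        r=env.landmark_of(n,c); print(c,n,[(x["xyz"],x["confidence"]) for x in r[:2]])
s=env.state();print(s)
E
```

```text
scene handle [([496.4, 171.0, 112.2], 0.61)]
scene hinge [([734.5, 60.9, 121.2], 0.86)]
scene wing [([576.4, 20.5, 151.1], 0.52), ([372.1, 357.8, -2.0], 0.51)]
scene wing_end [([554.8, 43.6, 151.4], 0.72)]
scene control_box []
top handle [([496.9, 173.5, 106.4], 0.85), ([594.5, -166.0, -0.8], 0.28)]
top hinge [([737.3, 68.1, 118.8], 0.62)]
top wing [([584.5, 19.7, 147.3], 0.48), ([557.7, -516.2, 0.3], 0.17)]
top wing_end [([559.5, 39.4, 148.0], 0.62)]
top control_box []
{'t': 0.6, 'joints': array([-1.26960121e+00,  4.90896294e-01,  1.55889701e+00,  2.95474650e-05,
        1.09170833e+00, -1.05621175e-01]), 'qvel': array([ 0.00043884, -0.00026855,  0.00103129,  0.00162859,  0.00012669,
       -0.00056161]), 'tau': array([-6.30121685e-04, -6.12208200e+01, -2.58358455e+01,  6.93148677e-02,
        4.44543874e-02,  1.55987573e-05]), 'eef_pos': array([ 247.3251402 , -574.00083695,  214.66427705]), 'tcp_rot': array([ 3.14149938e+00, -1.64802161e-05,  4.06802673e-01]), 'ft_force': array([0.16431017, 0.3258714 , 0.13333603]), 'moment': array([-0.02181389, -0.03204199, -0.02114138]), 'opening': 1.003775868740291}
```

View pics/scene0.png

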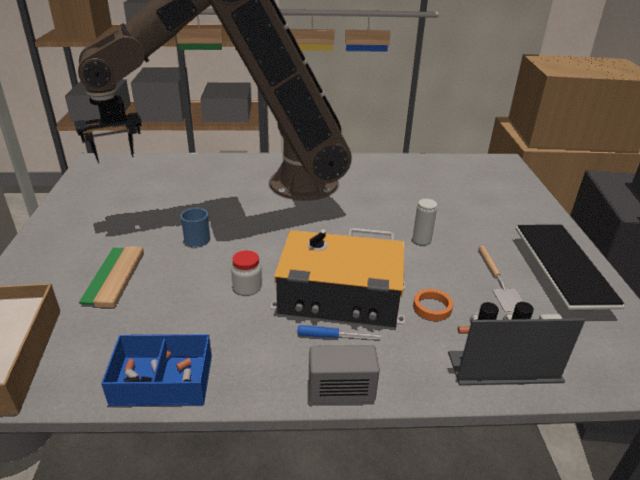

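View pics/top0.png

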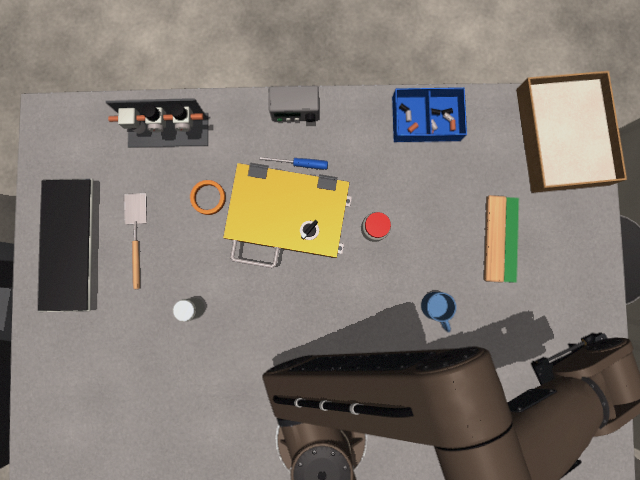

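The scene view shows the yellow cover at about (340,260), with the handle at (372,233) and the wing at (318,240). In the top view the cover corners are near (237,163), (349,182), (337,257) and (225,238), the handle is at (256,257) and the wing at (310,230). Next I'll fit the box pose and check it against the pictures.

```bash
cat > h.py <<'E'
import numpy as np,cv2
from cell import env
from scipy.optimize import least_squares
def proj(c,P):
    m=env.camera_model(c);P=np.atleast_2d(P);V=np.array(m["view"])
    q=P@V[:3,:3].T+V[:3,3];s=q[:,:2]/q[:,2:];r2=(s**2).sum(1,keepdims=True);s=s*(1+m["k1"]*r2)
    return s*[m["fx"],m["fy"]]+[m["cx"],m["cy"]]
def b2w(p,B):
    B=np.array(B);c,s=np.cos(B[2]),np.sin(B[2]);B0=np.array([[c,-s,0],[s,c,0],[0,0,1]])
    return np.atleast_2d(p)@B0.T+[B[0],B[1],0]
E
python3 - <<'E'
from h import *
L={"handle":(-156,65,110),"hinge":(100,0,120),"wing":(-45,-70,144)}
ob=[];im={c:env.read_camera(c) for c in("scene","top")}
for c in im:
    for n in L:
        r=env.landmark_of(n,c)
        if r: ob.append((c,n,L[n],r[0]["xyz"]))
mk=env.masks_of("cover","top")[0]["region"]
# yellow region centroid/minarearect
hsv=cv2.cvtColor(im["top"],cv2.COLOR_RGB2HSV)
y=((hsv[...,0]>18)&(hsv[...,0]<34)&(hsv[...,1]>150)&(hsv[...,2]>120)).astype(np.uint8)
n,lab,st,_=cv2.connectedComponentsWithStats(y);i=1+np.argmax(st[1:,4])
ys,xs=np.where(lab==i);hull=cv2.convexHull(np.stack([xs,ys],1).astype(np.int32))
rect=cv2.boxPoints(cv2.minAreaRect(hull));print(rect)
cor=[(-104,-154,123),(-104,154,123),(104,154,123),(104,-154,123)]
def f(B,use=1):
    P=proj("top",b2w(cor,B)); e=[]
    for p in P: e+=list((p-rect[np.argmin(((rect-p)**2).sum(1))])*2.6/2)
    for c,nn,l,o in ob: e+=list((b2w(l,B)[0]-o)[:2]/4)
    return np.array(e)
s=least_squares(f,[640,80,-.168],loss="soft_l1");print(s.x,np.round(s.fun,1))
B=s.x;np.save("B.npy",B)
for nn in L: print(nn,b2w(L[nn],B)[0])
we=[r["xyz"] for c in im for r in env.landmark_of("wing_end",c)[:1]]
w=b2w(L["wing"],B)[0]
for e in we: print(e,(np.arctan2(e[1]-w[1],e[0]-w[0])-B[2]-np.pi/2))
for lat in (1.0,):
  for c in im:
    v=im[c][:,:,::-1].copy();p=proj(c,b2w(cor,B)).mean(0);S=5
    x0,y0=int(p[0]-80),int(p[1]-60);v=cv2.resize(v[y0:y0+120,x0:x0+160],None,fx=S,fy=S,interpolation=cv2.INTER_CUBIC)
    def d(p,col,cl=True):
        q=((proj(c,b2w(p,B))-[x0,y0]+.5)*S).astype(int);cv2.polylines(v,[q],cl,col,1)
    d(cor,(0,0,255));d([(-156,13,110),(-156,117,110)],(255,0,255),False)
    u=np.array([-np.sin(lat),np.cos(lat)])*30
    d([(-45+u[0],-70+u[1],155),(-45-u[0],-70-u[1],155)],(255,255,0),False)
    cv2.imwrite(f"pics/{c}1.png",v)
E
```

```text
[[223.51616 237.60625]
 [236.53001 162.12587]
 [349.14777 181.54274]
 [336.1339  257.02313]]
[ 6.37944660e+02  8.14935310e+01 -1.87120115e-01] [ 0.3  0.1 -1.   0.3  0.5  0.6 -0.2 -0.5 -0.2  0.9 -0.3 -0.3  0.9 -0.3
  0.6  0.3  0.4 -1.1 -0.4  0.2]
handle [496.75974128 174.37958331 110.        ]
hinge [736.19906542  62.8905253  120.        ]
wing [580.70807363  21.08679974 144.        ]
[555.4, 44.2, 150.9] 1.0178159706358998
[557.4, 37.8, 153.6] 1.1358348038162016
```

View pics/top1.png

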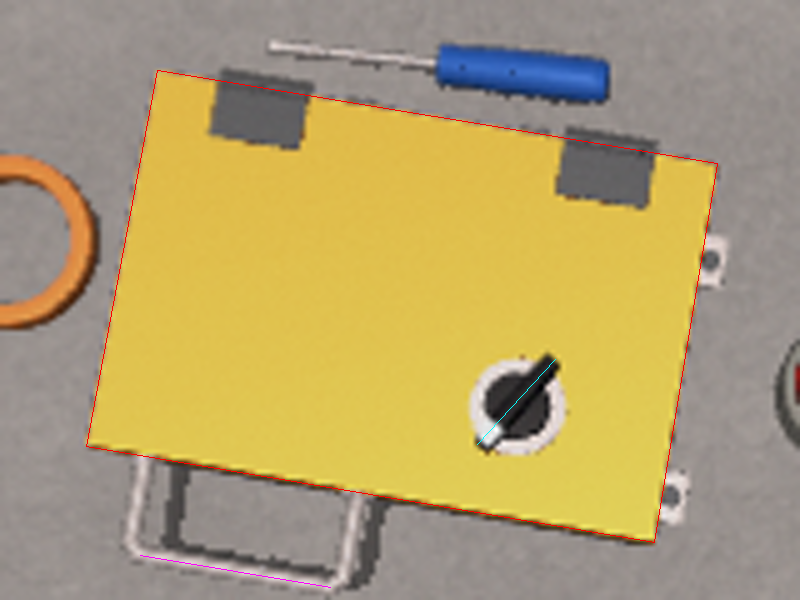

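View pics/scene1.png

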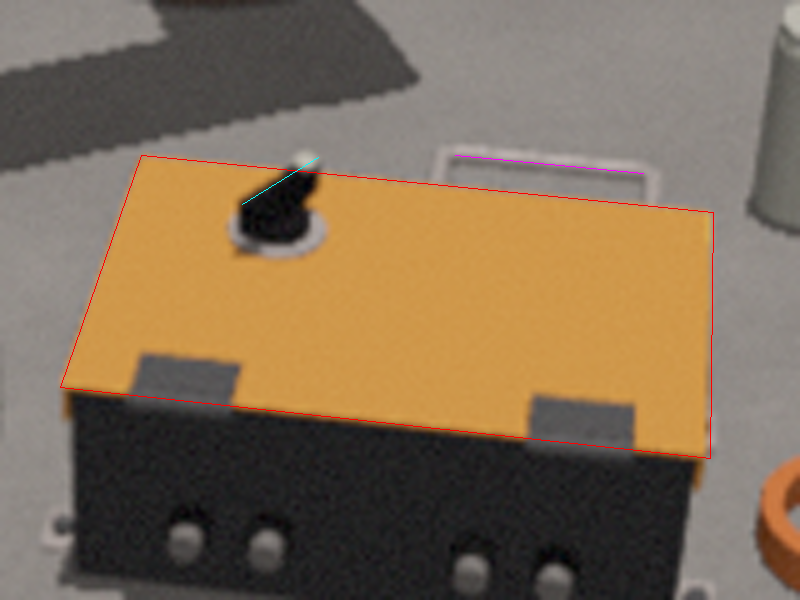

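The overlay agrees with both pictures to about 2 mm. The wing's white mark is at the lower-left end, so the latch is at roughly 1.05 rad. Next I'll work out the approach to the handle.

```bash
cat > plan.py <<'E'
import numpy as np,sys
from cell import env
from scipy.spatial.transform import Rotation as Ro
def pose():
    s=env.state();return np.array(s["eef_pos"]),s["tcp_rot"][2],s
def plan(p,psi,wps,grip):
    """wps: (x,y,z,psi,n)"""
    for x,y,z,ps,n in wps:
        q=np.array([x,y,z]);dp=(q-p)/n;d=((ps-psi+np.pi)%(2*np.pi)-np.pi)/n
        o=[]
        for k in range(n):
            R=Ro.from_euler("xyz",[np.pi,0,psi]).as_matrix();t=R.T@dp
            o+=["%.4f,%.4f,%.4f,%.4f,%g"%(*(t/400),-d/np.pi,grip)];psi+=d
            assert abs(np.linalg.norm(dp))<62
        p=q;print("  ".join(o))
E
python3 - <<'E'
from plan import *
p,psi,s=pose()
plan(p,psi,[(300,-480,300,.407,2),(430,-350,310,.5,3),(470,-100,310,.9,5),(490,100,300,1.25,4),(496.8,174.4,250,1.384,2)],0.2)
E
```

```text
Traceback (most recent call last):
  File "plan.py", line 14, in plan
    assert abs(np.linalg.norm(dp))<62
           ^^^^^^^^^^^^^^^^^^^^^^^^^^
AssertionError
```

```bash

python3 - <<'E'
from plan import *
p,psi,s=pose()
plan(p,psi,[(300,-480,300,.407,3),(430,-350,310,.6,4),(470,-100,310,.9,6),(490,100,300,1.25,5),(496.8,174.4,250,1.384,2)],0.2)
E
```

```text
0.0713,-0.0546,-0.0711,-0.0000,0.2  0.0713,-0.0546,-0.0711,-0.0000,0.2  0.0713,-0.0546,-0.0711,-0.0000,0.2
0.1068,-0.0424,-0.0063,-0.0154,0.2  0.1087,-0.0373,-0.0063,-0.0154,0.2  0.1104,-0.0320,-0.0063,-0.0154,0.2  0.1118,-0.0266,-0.0063,-0.0154,0.2
0.0726,-0.0766,-0.0000,-0.0159,0.2  0.0763,-0.0728,-0.0000,-0.0159,0.2  0.0799,-0.0689,-0.0000,-0.0159,0.2  0.0832,-0.0649,-0.0000,-0.0159,0.2  0.0863,-0.0606,-0.0000,-0.0159,0.2  0.0893,-0.0562,-0.0000,-0.0159,0.2
0.0845,-0.0543,0.0050,-0.0223,0.2  0.0881,-0.0483,0.0050,-0.0223,0.2  0.0913,-0.0420,0.0050,-0.0223,0.2  0.0940,-0.0355,0.0050,-0.0223,0.2  0.0963,-0.0288,0.0050,-0.0223,0.2
0.0909,-0.0213,0.0625,-0.0213,0.2  0.0922,-0.0151,0.0625,-0.0213,0.2
```

```bash
python3 -m pendant '[0.071,-0.055,-0.071,0,0.2, 0.071,-0.055,-0.071,0,0.2, 0.071,-0.055,-0.071,0,0.2, 0.107,-0.042,-0.006,-0.0154,0.2, 0.109,-0.037,-0.006,-0.0154,0.2, 0.11,-0.032,-0.006,-0.0154,0.2, 0.112,-0.027,-0.006,-0.0154,0.2, 0.073,-0.077,0,-0.016,0.2, 0.076,-0.073,0,-0.016,0.2, 0.08,-0.069,0,-0.016,0.2]'
```

```text
t: 2.4
eef_pos: [449.5, -223.1, 309.5]
tcp_rot: [3.141, 0.0, 0.753]
ft_force: [0.8, -0.4, 0.5]
opening: 0.4
```

```bash
python3 -m pendant '[0.083,-0.065,0,-0.016,0.2, 0.086,-0.061,0,-0.016,0.2, 0.089,-0.056,0,-0.016,0.2, 0.085,-0.054,0.005,-0.022,0.2, 0.088,-0.048,0.005,-0.022,0.2, 0.091,-0.042,0.005,-0.022,0.2, 0.094,-0.036,0.005,-0.022,0.2, 0.096,-0.029,0.005,-0.022,0.2, 0,0,0,0,0.2]'
```

```text
t: 3.52
eef_pos: [488.8, 102.2, 299.3]
tcp_rot: [-3.141, -0.0, 1.251]
ft_force: [0.1, -0.6, -0.5]
opening: 0.403
```

```bash

python3 - <<'E'
from plan import *
p,psi,s=pose();print(p,psi,s["opening"],s["ft_force"])
plan(p,psi,[(496.8,174.4,250,1.384,3),(496.8,174.4,150,1.384,3),(496.8,174.4,93,1.384,4)],0.2)
E
```

```text
[488.78443757 102.22454602 299.25282474] 1.251090363892175 0.4026531492710972 [ 0.05299389 -0.62422035 -0.4941497 ]
0.0592,-0.0126,0.0410,-0.0141,0.2  0.0597,-0.0099,0.0410,-0.0141,0.2  0.0601,-0.0073,0.0410,-0.0141,0.2
0.0000,-0.0000,0.0833,-0.0000,0.2  0.0000,-0.0000,0.0833,-0.0000,0.2  0.0000,-0.0000,0.0833,-0.0000,0.2
0.0000,-0.0000,0.0356,-0.0000,0.2  0.0000,-0.0000,0.0356,-0.0000,0.2  0.0000,-0.0000,0.0356,-0.0000,0.2  0.0000,-0.0000,0.0356,-0.0000,0.2
```

```bash
python3 -m pendant '[0.059,-0.0126,0.041,-0.014,0.2, 0.06,-0.01,0.041,-0.014,0.2, 0.06,-0.007,0.041,-0.014,0.2, 0,0,0.083,0,0.2, 0,0,0.083,0,0.2, 0,0,0.083,0,0.2, 0,0,0,0,0.2]'
python3 - <<'E'
from h import *
for c in("scene","top"):
    v=env.read_camera(c)[:,:,::-1]
    p=proj(c,[496.8,174.4,130])[0].astype(int);v=v[p[1]-60:p[1]+60,p[0]-80:p[0]+80]
    cv2.imwrite(f"pics/{c}2.png",cv2.resize(v,None,fx=3.5,fy=3.5))
    r=env.landmark_of("handle",c);print([(x["xyz"],x["confidence"]) for x in r[:2]])
E
cd pics; python3 -c "
import cv2;cv2.imwrite('b2.png',cv2.vconcat([cv2.imread('scene2.png'),cv2.imread('top2.png')])[:,:][:840])
a=cv2.hconcat([cv2.imread('scene2.png'),cv2.imread('top2.png')]);cv2.imwrite('b2.png',cv2.resize(a,(800,300)))"
```

```text
t: 4.4
eef_pos: [496.5, 171.5, 149.2]
tcp_rot: [-3.138, 0.002, 1.378]
ft_force: [0.2, 0.5, -0.2]
opening: 0.399
[([496.3, 172.4, 109.2], 0.92)]
[]
```

View pics/b2.png

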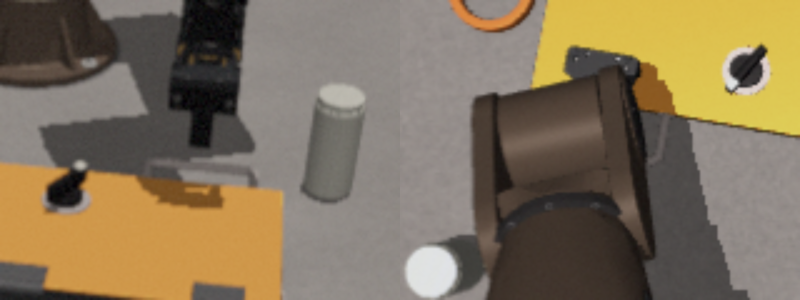

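The scene view shows the fingers centred over the bar, at about (200,130) in the left half, and clear of the spray can. I'll descend.

```bash
python3 -m pendant '[0,0,0.035,0,0.2, 0,0,0.035,0,0.2, 0,0,0.035,0,0.2, 0,0,0.035,0,0.2, 0,0,0,0,0.2, 0,0,0,0,0.2]'
```

```text
t: 5.35
eef_pos: [497.4, 172.5, 94.7]
tcp_rot: [3.141, 0.0, 1.379]
ft_force: [-0.3, 0.3, 0.0]
opening: 0.399
```

```bash
python3 -m pendant '[0,0,0,0,1, 0,0,0,0,1, 0,0,0,0,1, 0,0,0,0,1, 0,0,0,0,1, 0,0,0,0,1]'
```

```text
t: 6.1
eef_pos: [495.5, 172.6, 94.6]
tcp_rot: [-3.138, 0.001, 1.379]
ft_force: [-9.0, 1.6, 6.5]
opening: 0.1
```

```bash
python3 -m pendant '[0,-0.005,0,0,1, 0,0,0,0,1, 0,0,-0.005,0,1, 0,0,0,0,1]'; python3 -m pendant '[0,0,-0.005,0,1, 0,0,0,0,1]';python3 -m pendant '[0,0,-0.005,0,1, 0,0,0,0,1]'
```

```text
t: 6.6
eef_pos: [495.5, 172.7, 96.6]
tcp_rot: [3.141, 0.0, 1.379]
ft_force: [2.4, -3.5, -4.1]
opening: 0.095
t: 6.85
eef_pos: [495.4, 172.7, 98.7]
tcp_rot: [3.141, 0.0, 1.379]
ft_force: [2.8, -4.1, -4.3]
opening: 0.096
t: 7.1
eef_pos: [495.4, 172.7, 100.7]
tcp_rot: [3.141, 0.0, 1.379]
ft_force: [2.6, -4.6, -3.9]
opening: 0.095
```

```bash
python3 -m pendant '[0,0,-0.004,0,1, 0,0,0,0,1]'; python3 -m pendant '[0,0,-0.004,0,1, 0,0,0,0,1]'
```

```text
t: 7.35
eef_pos: [495.4, 172.7, 102.3]
tcp_rot: [3.141, 0.0, 1.379]
ft_force: [2.2, -4.0, -4.0]
opening: 0.097
t: 7.6
eef_pos: [495.3, 172.7, 103.9]
tcp_rot: [3.141, 0.0, 1.38]
ft_force: [3.2, -4.0, -4.5]
opening: 0.097
```

```bash
python3 -m pendant '[0,0,-0.006,0,1, 0,0,0,0,1]'; python3 -m pendant '[0,0,-0.006,0,1, 0,0,0,0,1]'
python3 - <<'E'
from h import *
B=np.load("B.npy")
for c in("scene","top"):
    r=env.read_camera(c)[:,:,::-1].copy()
    print([(x["xyz"],x["confidence"]) for x in env.landmark_of("handle",c)[:2]])
    if c=="top":continue
    p=proj(c,b2w((0,0,120),B))[0].astype(int);x0,y0=p-[80,60]
    v=cv2.resize(r[y0:y0+120,x0:x0+160],None,fx=5,fy=5,interpolation=cv2.INTER_CUBIC)
    cor=[(-104,-154,123),(-104,154,123),(104,154,123),(104,-154,123)]
    for th,col in((0,(0,0,255)),(.063,(0,255,0))):
        q=[]
        for X,Y,Z in cor:
            dx,dz=X-100,Z-120;q.append((100+dx*np.cos(th)+dz*np.sin(th),Y,120-dx*np.sin(th)+dz*np.cos(th)))
        cv2.polylines(v,[((proj(c,b2w(q,B))-[x0,y0]+.5)*5).astype(int)],True,col,1)
    cv2.imwrite("pics/scene3.png",v)
E
```

```text
t: 7.85
eef_pos: [495.3, 172.7, 106.4]
tcp_rot: [3.141, 0.0, 1.38]
ft_force: [2.4, -3.7, -4.1]
opening: 0.098
t: 8.1
eef_pos: [495.4, 172.7, 108.7]
tcp_rot: [3.141, 0.0, 1.379]
ft_force: [2.5, -5.3, -3.8]
opening: 0.096
[]
[]
```

View pics/scene3.png

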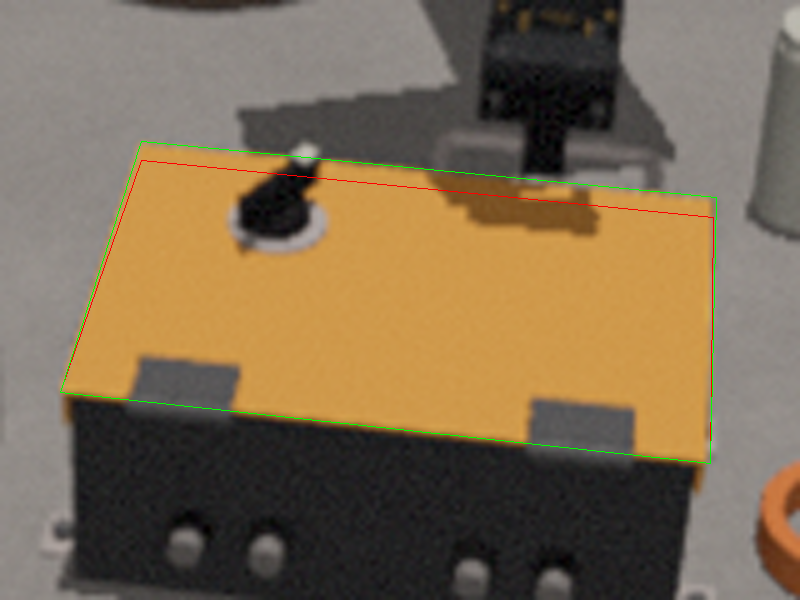

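The cover is visibly raised and its front edge sits on the green 0.063 rad outline. It rose 14 mm at a steady 4 N, past the 5 to 7 mm play, so the catch isn't holding it and the wing stays untouched. Next I'll lift along the arc.

```bash
python3 - <<'E'
import numpy as np
f=lambda t:np.array([-256*np.cos(t)-10*np.sin(t),256*np.sin(t)-10*np.cos(t)])
th=np.linspace(.055,.96,37)
d=np.array([f(b)-f(a) for a,b in zip(th,th[1:])])/400
print(f(.96)-f(0))
for i in range(0,36,2): print(i,round(th[i+2],3),np.round(d[i:i+2].mean(0),4))
E
```

```text
[100.98696788 213.97784162]
0 0.105 [0.0007 0.0161]
2 0.156 [0.0015 0.016 ]
4 0.206 [0.0023 0.0159]
6 0.256 [0.0031 0.0158]
8 0.306 [0.0039 0.0156]
10 0.357 [0.0046 0.0154]
12 0.407 [0.0054 0.0152]
14 0.457 [0.0062 0.0149]
16 0.507 [0.0069 0.0145]
18 0.558 [0.0076 0.0142]
20 0.608 [0.0083 0.0138]
22 0.658 [0.009  0.0133]
24 0.709 [0.0097 0.0129]
26 0.759 [0.0103 0.0124]
28 0.809 [0.0109 0.0118]
30 0.859 [0.0115 0.0113]
32 0.91 [0.012  0.0107]
34 0.96 [0.0126 0.0101]
```

```bash
python3 -m pendant '[0,0.0007,-0.008,0,1, 0,0.0007,-0.016,0,1, 0,0.0015,-0.016,0,1, 0,0.0015,-0.016,0,1, 0,0.0023,-0.016,0,1, 0,0.0023,-0.016,0,1, 0,0.0031,-0.016,0,1, 0,0.0031,-0.016,0,1]'
```

```text
t: 9.3
eef_pos: [500.4, 171.7, 156.8]
tcp_rot: [-3.14, 0.001, 1.38]
ft_force: [-6.0, -2.0, -3.0]
opening: 0.095
```

```bash
python3 -m pendant '[0,0.0037,-0.0156,0,1, 0,0.0037,-0.0156,0,1, 0,0.0044,-0.0154,0,1, 0,0.0044,-0.0154,0,1, 0,0.0052,-0.0152,0,1, 0,0.0052,-0.0152,0,1, 0,0.006,-0.0149,0,1, 0,0.006,-0.0149,0,1, 0,0.0068,-0.0146,0,1, 0,0.0068,-0.0146,0,1]'
```

```text
t: 10.55
eef_pos: [520.0, 168.0, 217.5]
tcp_rot: [-3.138, 0.001, 1.38]
ft_force: [-10.9, -1.6, 0.6]
opening: 0.096
```

```bash
python3 -m pendant '[0,0.006,-0.0144,0,1, 0,0.006,-0.0144,0,1, 0,0.0075,-0.0141,0,1, 0,0.0075,-0.0141,0,1, 0,0.0082,-0.0138,0,1, 0,0.0082,-0.0138,0,1, 0,0.0089,-0.0133,0,1, 0,0.0089,-0.0133,0,1, 0,0.0096,-0.0129,0,1, 0,0,0,0,1]'
```

```text
t: 11.8
eef_pos: [549.9, 162.3, 267.3]
tcp_rot: [3.141, -0.0, 1.379]
ft_force: [-4.6, -2.2, -0.2]
opening: 0.097
```

```bash
cat > look.py <<'E'
from h import *
import sys
from scipy.optimize import minimize_scalar
B=np.load("B.npy");name=sys.argv[1];TH=[float(x) for x in sys.argv[2:]]
c="scene";r=env.read_camera(c)[:,:,::-1].copy()
for n in("handle","wing","hinge"):
  print(n,[(x["xyz"],x["confidence"]) for x in env.landmark_of(n,c)[:2]])
p=proj(c,b2w((0,0,200),B))[0].astype(int);x0,y0=p-[100,75]
v=cv2.resize(r[y0:y0+150,x0:x0+200],None,fx=4,fy=4,interpolation=cv2.INTER_CUBIC)
for th,col in zip(TH,((0,0,255),(0,255,0),(255,0,0))):
    q=[]
    for X,Y,Z in [(-104,-154,123),(-104,154,123),(104,154,123),(104,-154,123)]:
        dx,dz=X-100,Z-120;q.append((100+dx*np.cos(th)+dz*np.sin(th),Y,120-dx*np.sin(th)+dz*np.cos(th)))
    cv2.polylines(v,[((proj(c,b2w(q,B))-[x0,y0]+.5)*4).astype(int)],True,col,1)
cv2.imwrite(f"pics/{name}.png",v)
E
python3 look.py s4 .68 .73
```

```text
handle [([550.4, 163.3, 279.2], 0.65)]
wing [([629.6, 11.8, 234.1], 0.69)]
hinge [([742.8, 59.3, 120.1], 0.96)]
```

View pics/s4.png

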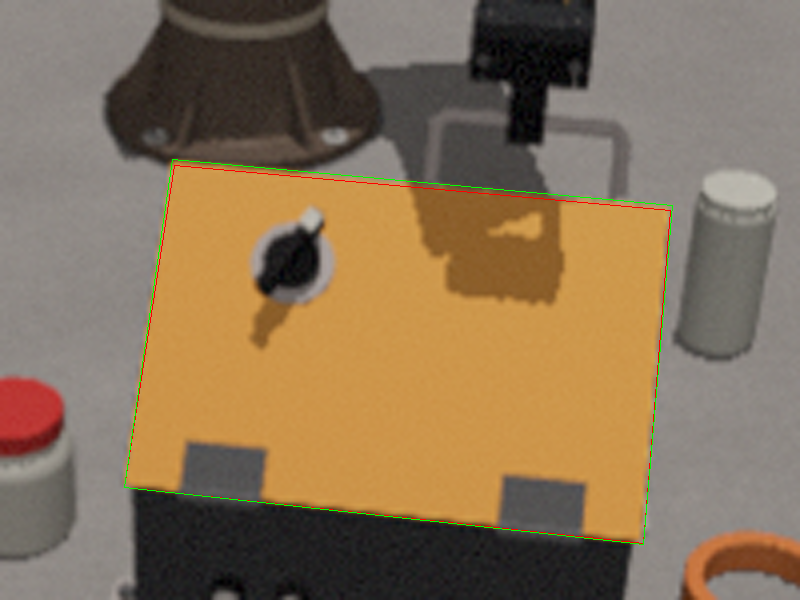

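The outlines put the cover at about 0.70 rad, with the bar still between the pads near (525,125). I'll finish the arc.

```bash
python3 -m pendant '[0,0.0097,-0.0125,0,1, 0,0.01,-0.0122,0,1, 0,0.0104,-0.0119,0,1, 0,0.0107,-0.0116,0,1, 0,0.011,-0.0113,0,1, 0,0.0113,-0.011,0,1, 0,0.0116,-0.0107,0,1, 0,0.012,-0.0104,0,1, 0,0.0122,-0.0101,0,1, 0,0.0122,-0.0098,0,1]'; python3 -m pendant '[0,0,0,0,1, 0,0,0,0,1]'; python3 look.py s5 .92 .96
```

```text
t: 13.25
eef_pos: [593.4, 154.0, 312.0]
tcp_rot: [3.142, -0.0, 1.38]
ft_force: [-5.0, -0.2, 1.8]
opening: 0.099
t: 13.5
eef_pos: [593.2, 154.0, 311.9]
tcp_rot: [3.141, -0.0, 1.379]
ft_force: [-6.6, 0.2, 3.0]
opening: 0.096
handle [([595.3, 152.4, 321.8], 0.66)]
wing []
hinge [([736.5, 60.7, 118.4], 0.62)]
```

View pics/s5.png

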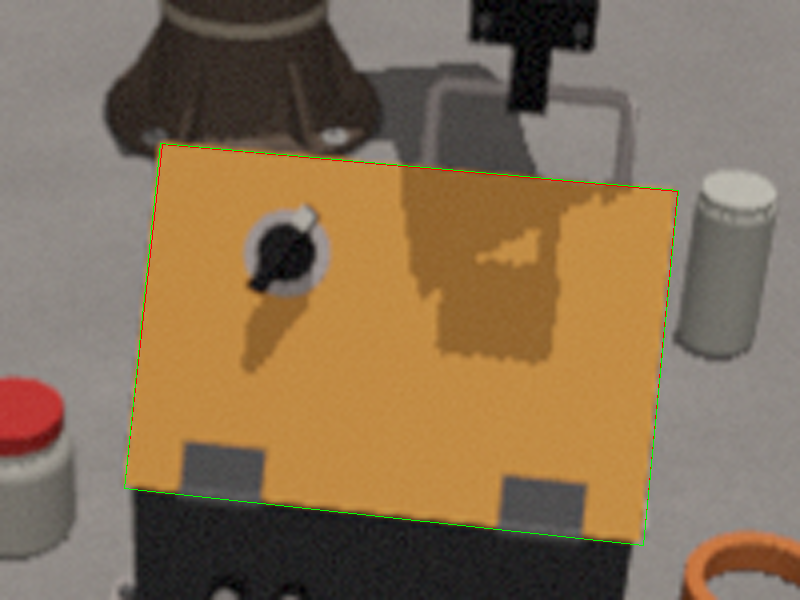

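```bash
sed -e 's/c="scene"/c="top"/' look.py > look2.py; python3 look2.py t5 .91 .96 1.01; python3 -c "
from cell import env
import cv2
cv2.imwrite('pics/t6.png',env.read_camera('top')[:,:,::-1]);s=env.state();print(s['t'],s['eef_pos'],s['ft_force'],s['opening'])"
```

```text
handle [([370.9, -333.2, 1.8], 0.69)]
wing [([368.5, -333.3, 1.1], 0.7), ([663.4, 5.1, 252.9], 0.69)]
hinge [([739.2, 64.0, 119.0], 0.75)]
13.95 [593.19241443 154.00054692 311.87787785] [-5.61886692 -0.37097933  3.05655877] 0.09413643672781653
```

View pics/t5.png

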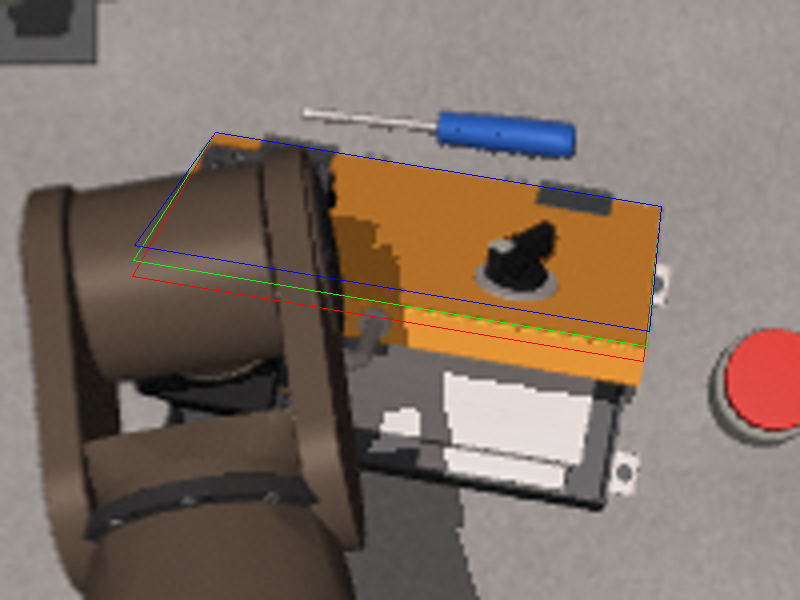

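View pics/t6.png

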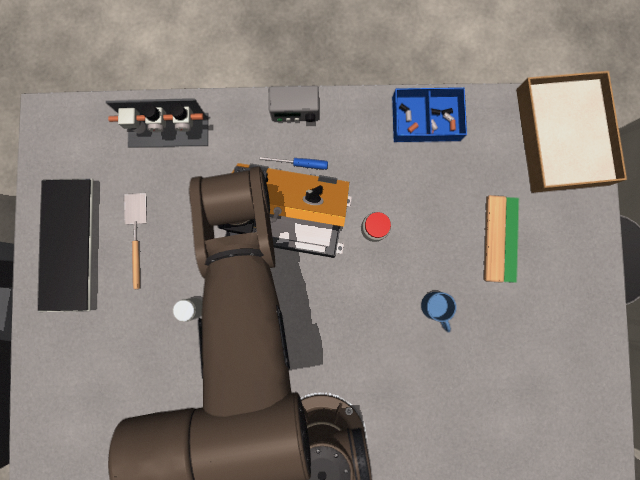

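The edge between the cover's top and skirt lies on the green 0.96 rad outline, near (645,345). The box is open, and the bystanders I can see are where they were, for example the can at (184,310) and the mug at (438,306). I'm handing in while holding.

```bash
python3 -c "
from cell import env
print(env.job_done());s=env.state();print(s['t'],s['eef_pos'],s['opening'],s['ft_force'])"
```

```text
the job is handed in; nothing more can be done
None
the job is handed in; nothing more can be done
```

The cover is being held open by its handle at about 54 to 55 degrees, and I handed the job in at 13.95 s with the gripper still closed on the bar.

- **Tug test:** I gripped the bow handle and pulled up with the wing untouched. The cover rose 14 mm at a steady 4 N, past the 5 to 7 mm play of a caught cover. The catch was not holding it, so I never turned the wing (it stands at about 1.05 rad).
- **Lift:** I raised the cover slowly along its arc, at about 0.2 rad/s.
- **Last checks:** The handle position gave about 0.95 rad, and the top camera outline matched 0.96 rad. The grip opening was steady at about 9 mm on the 10 mm bar, and the wrist force was about 6 N.
- **Bystanders:** The ones visible in the last top picture looked unmoved. The arm hid the tape roll there, but it showed in place in the last scene picture.
- **Disagreements:** The scene camera could not separate 0.92 from 0.96 rad at this angle. One handle detection from the top camera was plainly wrong, and I ignored it. The bar slid roughly 2 to 3 mm along the pads during the lift, but the grip held.

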